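# Set out the silver sugar set on its layout cards

### The job

Set out the silver sugar set on the two layout cards in this order: stand the shallow dish on the drawn circle, stand the sugar pot in the middle of the dish, put the lid on the pot so that it sits down properly, and last lay the sugar spoon on its drawn outline, bowl on bowl and handle on handle. Finish each piece and let go of it before the next, and leave the pepper pot, the napkin ring and the egg cup where they stand.

Things in the scene. Friction and masses are not known exactly. Their poses are not given: they have to be found in the camera images.
- dish: Shallow round open silver dish, loose, 68 mm outside diameter, 18 mm high, walls and floor 4 mm thick (60 mm wide inside at the top). Origin: centre of its underside; z up. About 0.13 kg.
- pot: Round silver sugar pot without handles, open at the top, loose: 50 mm high, foot 44 mm in diameter, upright body 54 mm in diameter from 20 mm height to the rim, mouth 47 mm wide inside. Origin: centre of its underside; z up. About 0.17 kg. Standing in the dish, its underside is 4 mm above the dish's underside.
- lid: Round silver lid of the pot, loose, 0.06 kg, upright on its tapered plug (28 mm wide at the bottom, 39 mm at 7 mm height). 56 mm disc from 7 to 10 mm height, domed to 14 mm, then a thin neck and a round finial button 16 mm wide from 20 to 33 mm height (top). Origin: centre of the plug's underside; z up. Seated, its disc lies on the pot's rim, its origin 43 mm above the pot's underside.
- spoon: Silver sugar spoon lying flat, loose, 123 mm long, 0.035 kg: round bowl 31 mm wide, 8 mm high, centred at its x = +45 mm; handle a bar 9 mm wide along x, arched, level from x = -20 to +12 mm with underside at 7 mm and top at 12 mm height; handle end a 16 mm disc, 3 mm thick, at x = -54 mm. Origin: mid length, near the centre of mass, at underside level; z up.
- spoon_tail (a point): Centre of the top of the disc at the spoon's handle end, 54 mm from the spoon's origin towards its own -x.
- ring_card: Square paper layout card 100 x 100 mm, 3 mm thick, fixed to the table, with a drawn circle of 74 mm diameter at its centre, for the dish. Origin: centre of its underside; z up.
- spoon_card: Oblong paper layout card 144 x 66 mm (long side along its x), 3 mm thick, fixed to the table, with a drawn spoon outline along its x axis: bowl at +x, handle to -x. A rightly laid spoon has its origin above the card's origin and its x axis along the card's x axis. Origin: centre of its underside; z up.
- pepper_pot: Bystander: slender closed silver pepper pot, 40 mm foot, 67 mm high, loose. Origin: centre of its underside.
- napkin_ring: Bystander: silver napkin ring standing on its edge face like a short tube, 46 mm diameter, 30 mm high, loose. Origin: centre of its underside.
- egg_cup: Bystander: silver egg cup on a stem, 46 mm diameter, 57 mm high, loose. Origin: centre of its underside.

How it is judged:
By the outcome, as a careful person would: the job done as asked, in the order asked, and still so for the second after the job is handed in, with the robot touching nothing.
It also fails if it takes over 115 s, if anything falls off the work surface, if the arm or the gripper's body presses on something with over 40 N, if the wrist force passes 120 N, or if a joint passes its speed limit or range.

### The arm

A 6-joint arm with a two-finger parallel gripper is mounted at the origin on the work surface. World frame = base frame: x ahead of the robot, y to its left, z up, the work surface at z = 0. Lengths are in m, angles in degrees, forces in N, time in s.
With the tool pointing down it reaches from about 0.25 to 0.725 m from the base axis. Payload 9.7 kg.
Tool frame: the origin (TCP) lies where the fingers leave the gripper's body, on its centre line; the fingertips stand 73 mm ahead of it and the grasp point (between the pads) lies 54 mm ahead of it; z points along the fingers, y is the line along which they close (so a half turn about z gives the same grasp; the last joint's range is limited). The gripper opens to 85 mm and grips with 20 to 120 N. Pads are 22 mm wide; open, the fingers measure 114 mm over their backs; the gripper's body (76 mm by 85 mm) begins 54 mm behind the grasp point. The pads swing forward as they close: fully open they stand 13 mm farther back than shut.
Start: joints at [-69.271, 4.979, 10.078, 95.1, 0, 90], TCP at [0.195, -0.514, 0.304] pointing down, gripper open.
Joint ranges: [-179.16, 179.16], [-48.56, 103.87], [-65.8, 70.77], [-126.05, 130.52], [-82.76, 87.17], [-180, 180]. Speed limits (degrees/s): [127.2, 127.2, 147.25, 180, 180, 180].

### API

Orientations are given as [roll, pitch, yaw] about the fixed x, y, z axes, in that order (R = Rz(yaw) Ry(pitch) Rx(roll)).
In Python, from workcell import sensors, imaging, bot gives the robot as it stands.
- The arm moves only by the tool apply_moves, never from a script. Its argument "rows" is a list of rows, each a list of 3 entries, a list of its own where there are three numbers: the shift along the tool's x, y, z in units of 10 cm (1.0 is 10 cm), then the turn, a rotation vector about the tool's x, y, z in units of 30 degrees (1.0 is 30 degrees), then the opening, from 0 (shut) to 1 (fully open). A call has 1 to 20 rows; each row is the pose to reach, as a shift and turn from the pose commanded when the call began, along the tool's axes at that moment; what a row does not reach only later rows make up. A row lasts 1/10 s, in which the tool goes at most 50 mm and 8.59 degrees, less where a joint would pass 70% of its speed; a pose out of reach is approached as far as the arm can. A call with a number of a shift or a turn outside -1 to 1 is refused whole. A call with a gripper value outside its range is refused whole. The fingers move at their own pace and stop on an object; "force" is the grip in N (left out, the last holds). Time passes only in rows, so rows that repeat a pose let the fingers close. It gives the time, the measured TCP pose, the force, the opening and the grip force at its end, in the units of the state.
- sensors.get_obs(): the state, without advancing time (a new reading comes with each control period).
- imaging.camera(name): name is "side" or "top" or "wrist"; returns (picture, depth): 400x640x3 uint8, red, green, blue; 400x640 float32, m along the optical axis (not along the pixel's ray), 0 where there is no reading.
- imaging.get_calibration(name): a dict with "intrinsics" (3x3 intrinsics, pixels), "world_from_camera" (4x4, takes a point from camera to world coordinates). Camera axes: x right, y down, z forward; pixel columns grow to the right and rows downward; lengths in m; the calibration is good to about 2 mm. The wrist camera is an equidistant fisheye: a pixel r from the principal point sees the ray r / f radians off the axis. A picture is of the moment at which its call begins: read the wrist's pose just before it. get_calibration takes no time and is no camera call; for the wrist camera it gives the pose at the moment of the call.
- bot.job_done(): hands the job in; it is judged then, once.
The state is a dict: "time": time; "q": joint angles; "qd": joint speeds; "joint_efforts": joint torques, N m; "ee_pos": TCP position; "tcp_rot": TCP orientation; "wrist_force": force on the tool from outside, world axes, zero at the start; "torque": the same for the moment, N m; "opening": finger opening in m; "grasp_force": force on a finger pad.
Only numpy, scipy, OpenCV 4.12 (cv2) and the standard library are available. Lean on these libraries where they do the work, as an engineer would, in place of code of your own. Each camera call takes 0.05 s, during which the arm holds its last target. There are 200 camera calls.

## Working session

There is one attempt and no reset: what is moved stays moved. The work goes in short steps, Python scripts to look and compute and a tool call to move; the robot and the scene stay as the last step left them, time stands still between calls to the robot, and variables do not carry over. Pictures are saved under pics/ and viewed, at most 16 in all, crops included, and the job is handed in when it is done.

Besides the shell and the picture viewer there is one more tool, called after ">>>" by a JSON object that holds its "fn" and its "kwargs". apply_moves: Moves the arm, as the interface text tells. Its arguments: {"type":"object","properties":{"rows":{"type":"array"},"force":{"type":"number"}},"required":["rows"]}

```bash
mkdir -p pics; ls; python3 - <<'E'
from workcell import sensors, imaging, bot
import cv2, numpy as np
o=sensors.get_obs(); print(o)
for n in ["top","side"]:
    p,d=imaging.camera(n); cv2.imwrite(f"pics/{n}0.png",p[:,:,::-1]); np.save(f"pics/{n}0.npy",d)
    c=imaging.get_calibration(n); print(n,c)
print(imaging.get_calibration("wrist"))
E
```

```text
pics
{'time': 0.0, 'q': array([-6.92710123e+01,  5.01043679e+00,  1.00333571e+01,  9.50981463e+01,
       -5.47083109e-05,  9.00007309e+01]), 'qd': array([-0.0314868 , -0.09155654, -0.06408914,  0.0209053 , -0.04988224,
       -0.02480192]), 'joint_efforts': array([ 6.63362644e-04, -5.20389819e+01,  4.64806831e+01,  1.62132690e-02,
        4.04433308e-05, -1.31137895e-05]), 'ee_pos': array([ 0.19462488, -0.51427335,  0.30317953]), 'tcp_rot': array([-1.79924774e+02,  5.56679542e-05,  2.07282569e+01]), 'wrist_force': array([-0.08215268,  0.18069938,  0.12284582]), 'torque': array([-0.0237813 , -0.00774213, -0.07221429]), 'grasp_force': 0.0, 'opening': 0.08562339427629631}
top {'intrinsics': array([[475.0387056 ,   0.        , 328.15796175],
       [  0.        , 475.0387056 , 202.64660671],
       [  0.        ,   0.        ,   1.        ]]), 'world_from_camera': array([[ 0.01679019, -0.9966355 ,  0.08022322,  0.42669637],
       [-0.99983163, -0.01614152,  0.00872753, -0.00609039],
       [-0.00740324, -0.08035624, -0.99673871,  1.14266616],
       [ 0.        ,  0.        ,  0.      
[... 198 characters left out ...]
rld_from_camera': array([[-0.87907653, -0.30168327,  0.36906865,  0.15018301],
       [-0.47626239,  0.58829269, -0.65351805,  0.6390297 ],
       [-0.01996493, -0.75026589, -0.66083469,  0.69645651],
       [ 0.        ,  0.        ,  0.        ,  1.        ]])}
{'intrinsics': array([[309.70691629,   0.        , 319.99076586],
       [  0.        , 309.70691629, 196.43750561],
       [  0.        ,   0.        ,   1.        ]]), 'world_from_camera': array([[ 0.35289853, -0.89667223, -0.2672855 ,  0.26307429],
       [-0.93566099, -0.33851977, -0.09971402, -0.48787143],
       [-0.00107063,  0.28527755, -0.95844435,  0.37273001],
       [ 0.        ,  0.        ,  0.        ,  1.        ]])}
```

View pics/top0.png

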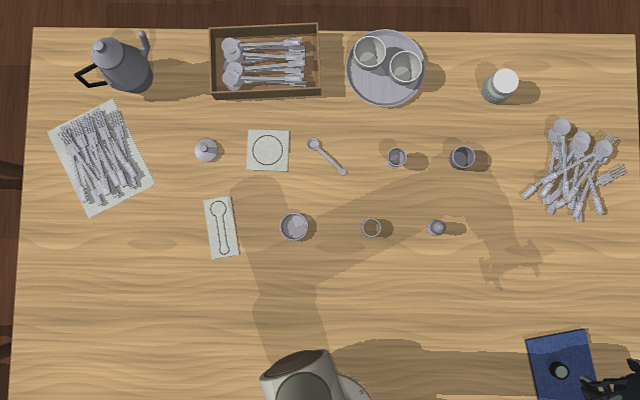

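View pics/side0.png

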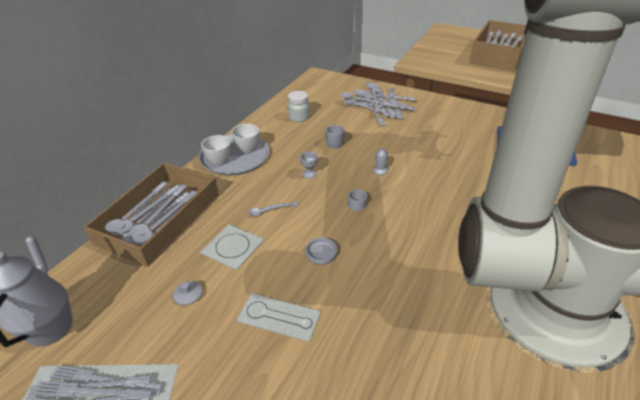

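The top view shows the lid (206,150), ring card (268,150), spoon with bowl (313,143) and tail (343,172), and egg cup (397,157). It also shows the pot (462,158), spoon card (221,227) with its bowl end up, dish (294,227), napkin ring (372,228) and pepper pot (438,228).

```bash
cat > h.py <<'E'
import numpy as np, cv2
from workcell import sensors, imaging, bot
def ray(name,u,v,c=None):
    c=c or imaging.get_calibration(name); K=c["intrinsics"]; T=c["world_from_camera"]
    a=np.stack([(np.asarray(u,float)-K[0,2])/K[0,0],(np.asarray(v,float)-K[1,2])/K[1,1],np.ones(np.shape(u))],-1)
    if name=="wrist":
        r=np.linalg.norm(a[...,:2],axis=-1,keepdims=True)+1e-12
        a=np.concatenate([a[...,:2]/r*np.sin(r),np.cos(r)],-1)
    return a@T[:3,:3].T, T[:3,3]
def at_z(name,u,v,z,c=None):
    d,o=ray(name,u,v,c); return o+d*((z-o[2])/d[...,2])[...,None]
def cloud(name,depth,c=None):
    v,u=np.mgrid[:400,:640]; c=c or imaging.get_calibration(name)
    d,o=ray(name,u,v,c); f=c["world_from_camera"][:3,2]
    return o+d*(depth/(d@f))[...,None]
def px(P,c):  # world -> wrist pixel
    K=c["intrinsics"];T=c["world_from_camera"];p=(np.asarray(P,float)-T[:3,3])@T[:3,:3]
    r=np.linalg.norm(p[...,:2],axis=-1); th=np.arctan2(r,p[...,2])
    return np.stack([K[0,2]+K[0,0]*th*p[...,0]/r,K[1,2]+K[1,1]*th*p[...,1]/r],-1)
E
python3 - <<'E'
from h import *
d=np.load("pics/top0.npy"); X=cloud("top",d)
S=cloud("side",np.load("pics/side0.npy"))
for n,(u,v,r,z) in dict(lid=(206,150,16,.0),ring=(268,150,24,0),bowl=(313,143,10,0),tail=(343,172,8,0),egg=(397,157,14,0),pot=(462,158,17,0),scard=(221,227,30,0),dish=(294,227,19,0),nap=(372,228,14,0),pep=(438,228,14,0)).items():
    P=X[v-r:v+r+1,u-r:u+r+1].reshape(-1,3); med=at_z("top",u,v,.003)
    Q=P[P[:,2]>(.006 if n not in("ring","scard") else .0015)]
    Q=Q[np.linalg.norm(Q[:,:2]-med[:2],axis=1)<.09]
    print(n,med.round(3)[:2],"n",len(Q),"zmax",P[:,2].max().round(3),"zmin",np.percentile(P[:,2],10).round(4),"mid",((Q[:,:2].min(0)+Q[:,:2].max(0))/2).round(4) if len(Q) else"", "ext",np.ptp(Q[:,:2],axis=0).round(3) if len(Q) else "")
    A=S.reshape(-1,3); B=A[(np.linalg.norm(A[:,:2]-med[:2],axis=1)<.06)&(A[:,2]>.006)]
    if len(B): print("   side",((B[:,:2].min(0)+B[:,:2].max(0))/2).round(4),np.ptp(B[:,:2],axis=0).round(3),B[:,2].max().round(3))
p=at_z("top",[220,224,206,236,203,231,239,211],[206,246,199,195,199,196,256,259],.003);print(p.round(4))
im=cv2.imread("pics/top0.png")[95:275,180:480]; cv2.imwrite("pics/t1.png",cv2.resize(im,None,fx=2.66,fy=2.66,interpolation=cv2.INTER_CUBIC))
E
```

```text
lid [0.642 0.303] n 416 zmax 1.143 zmin -0.0014 mid [0.6415 0.3022] ext [0.078 0.078]
   side [0.6432 0.3021] [0.056 0.055] 0.038
ring [0.644 0.152] n 1651 zmax 1.143 zmin -0.0008 mid [0.6448 0.1526] ext [0.12 0.12]
   side [0.6487 0.1575] [0.083 0.085] 0.008
bowl [0.663 0.043] n 90 zmax 0.014 zmin -0.0017 mid [0.6622 0.0414] ext [0.049 0.046]
   side [0.6484 0.0294] [0.054 0.058] 0.014
tail [ 0.593 -0.031] n 26 zmax 1.143 zmin -0.002 mid [ 0.6034 -0.0208] ext [0.017 0.019]
   side [ 0.6176 -0.0035] [0.038 0.037] 0.015
egg [ 0.632 -0.161] n 321 zmax 1.143 zmin -0.0018 mid [ 0.6239 -0.1567] ext [0.044 0.06 ]
   side [ 0.6247 -0.1516] [0.045 0.049] 0.06
pot [ 0.632 -0.318] n 406 zmax 1.143 zmin -0.0019 mid [ 0.6374 -0.3202] ext [0.073 0.077]
   side [ 0.6286 -0.3074] [0.054 0.057] 0.053
scard [0.456 0.26 ] n 1995 zmax 1.143 zmin -0.0016 mid [0.4559 0.2604] ext [0.146 0.147]
   side [0.4499 0.2578] [0.098 0.065] 0.007
dish [0.459 0.085] n 291 zmax 1.143 zmin -0.0017 mid [0.4548 0.0794] ext [0.083 0.076]
   side [0.4615 0.0857] [0.067 0.068] 0.022
nap [ 0.459 -0.102] n 127 zmax 1.143 zmin -0.0021 mid [ 0.464  -0.0971] ext [0.057 0.057]
   side [ 0.4615 -0.0977] [0.045 0.049] 0.034
pep [ 0.462 -0.26 ] n 225 zmax 1.143 zmin -0.0018 mid [ 0.4619 -0.2567] ext [0.038 0.062]
   side [ 0.4638 -0.2462] [0.036 0.031] 0.068
[[0.5061 0.2643 0.003 ]
 [0.4103 0.2514 0.003 ]
 [0.5225 0.2988 0.003 ]
 [0.5333 0.2266 0.003 ]
 [0.5224 0.306  0.003 ]
 [0.5307 0.2386 0.003 ]
 [0.3871 0.2147 0.003 ]
 [0.3789 0.2814 0.003 ]]
```

View pics/t1.png

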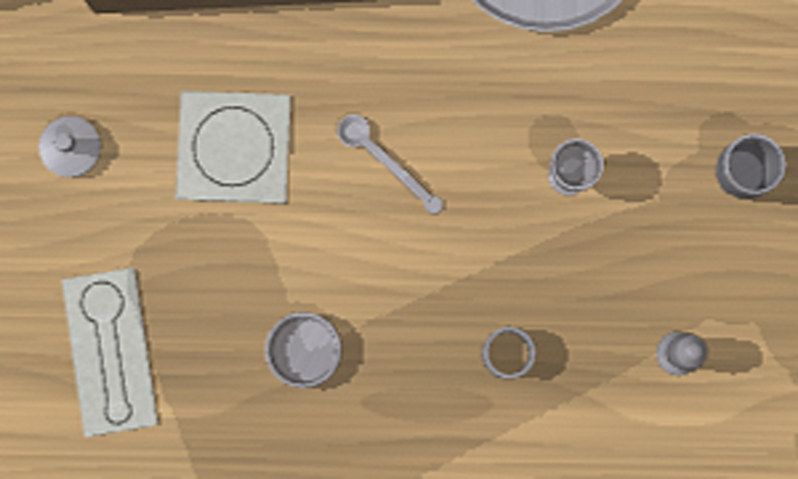

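The zoom puts the circle centre at px (234,146) in the crop, about (0.644, 0.152). The spoon card's bowl end points away from the base. First I'll turn the tool square to the world axes and travel to the dish.

>>> {"fn": "apply_moves", "kwargs": {"rows": [[[0.4,-0.38,0],[0,0,0.28],1],[[0.82,-0.76,0],[0,0,0.56],1],[[0.82,-0.76,0],[0,0,0.691],1],[[0.82,-0.76,0],[0,0,0.691],1]], "force": 30}}

```text
time: 0.5
ee_pos: [0.2452, -0.4128, 0.3041]
tcp_rot: [180.0, -0.0, 0.1]
wrist_force: [0.0, -0.2, 0.2]
opening: 0.0855
grasp_force: 0.0
```

>>> {"fn": "apply_moves", "kwargs": {"rows": [[[0.2,-0.45,0],[0,0,0],1],[[0.43,-1,0],[0,0,0],1],[[0.43,-1,0],[0,0,0],1]]}}

```text
time: 0.8
ee_pos: [0.2882, -0.3121, 0.3041]
tcp_rot: [-180.0, -0.0, 0.2]
wrist_force: [-0.6, -0.6, 0.6]
opening: 0.0855
grasp_force: 0.0
```

>>> {"fn": "apply_moves", "kwargs": {"rows": [[[0.2,-0.45,0],[0,0,0],1],[[0.43,-1,0],[0,0,0],1],[[0.43,-1,0],[0,0,0],1]]}}

```text
time: 1.1
ee_pos: [0.3315, -0.2121, 0.304]
tcp_rot: [-180.0, -0.0, 0.3]
wrist_force: [-1.1, -0.6, 0.8]
opening: 0.0854
grasp_force: 0.0
```

>>> {"fn": "apply_moves", "kwargs": {"rows": [[[0.2,-0.45,0],[0,0,0],1],[[0.43,-1,0],[0,0,0],1],[[0.43,-1,0],[0,0,0],1]]}}

```text
time: 1.4
ee_pos: [0.3748, -0.112, 0.3037]
tcp_rot: [-180.0, -0.0, 0.3]
wrist_force: [0.4, -0.5, -0.2]
opening: 0.0853
grasp_force: 0.0
```

>>> {"fn": "apply_moves", "kwargs": {"rows": [[[0.2,-0.45,0],[0,0,0],1],[[0.43,-1,0],[0,0,0],1],[[0.43,-1,0],[0,0,0],1]]}}

```text
time: 1.7
ee_pos: [0.4181, -0.0121, 0.3033]
tcp_rot: [-180.0, 0.0, 0.3]
wrist_force: [0.2, 0.1, -0.4]
opening: 0.0853
grasp_force: 0.0
```

>>> {"fn": "apply_moves", "kwargs": {"rows": [[[0.2,-0.45,0.3],[0,0,0],1],[[0.43,-1,0.8],[0,0,0],1],[[0.43,-1,0.8],[0,0,0],1],[[0.43,-1,0.8],[0,0,0],1],[[0.43,-1,0.8],[0,0,0],1],[[0.43,-1,0.8],[0,0,0],1]]}}

```text
time: 2.3
ee_pos: [0.4627, 0.0344, 0.2245]
tcp_rot: [-178.0, 0.0, 3.5]
wrist_force: [-0.8, 0.7, -0.7]
opening: 0.0855
grasp_force: 0.0
```

The last call fell short: y is 0.034 and the yaw is off by 3.5°. I'll check the state and the wrist view.

```bash
python3 - <<'E'
from h import *
p,d=imaging.camera("wrist"); c=imaging.get_calibration("wrist"); cv2.imwrite("pics/w1.png",p[:,:,::-1]); np.save("pics/w1.npy",d)
o=sensors.get_obs(); print({k:np.round(o[k],3) for k in ("time","q","qd","ee_pos","tcp_rot","wrist_force","joint_efforts")})
X=cloud("wrist",d,c); m=np.linalg.norm(X[...,:2]-[.4615,.0857],axis=-1)<.05; Q=X[m&(X[...,2]>.007)&(d>0)&(X[...,2]<.03)]
print(len(Q),Q.min(0),Q.max(0),(Q.min(0)+Q.max(0))/2); print(c)
E
```

```text
{'time': np.float64(2.35), 'q': array([  3.362,  -7.672, -11.087,  86.579,   1.994, 179.898]), 'qd': array([ 0.095, -0.537,  0.062, -0.063, -0.192,  0.29 ]), 'ee_pos': array([0.463, 0.035, 0.225]), 'tcp_rot': array([-1.78006e+02, -9.00000e-03,  3.46400e+00]), 'wrist_force': array([ 0.403, -0.167,  0.814]), 'joint_efforts': array([-1.4500e-01, -3.7642e+01,  4.6485e+01, -4.4000e-02,  8.3000e-02,
       -2.1000e-02])}
1310 [0.42703433 0.05163931 0.00702104] [0.49424853 0.1181069  0.02011949] [0.46064143 0.08487311 0.01357027]
{'intrinsics': array([[309.70691629,   0.        , 319.99076586],
       [  0.        , 309.70691629, 196.43750561],
       [  0.        ,   0.        ,   1.        ]]), 'world_from_camera': array([[ 0.05921896, -0.95623878, -0.28653187,  0.53585124],
       [-0.99764656, -0.06663068,  0.01617708,  0.03735904],
       [-0.03456096,  0.28489954, -0.95793413,  0.29434764],
       [ 0.        ,  0.        ,  0.        ,  1.        ]])}
```

View pics/w1.png

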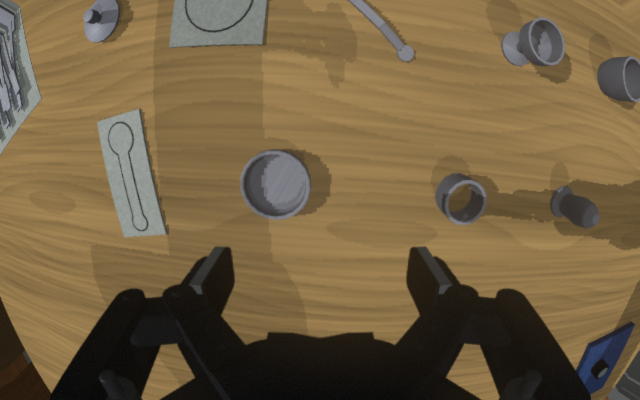

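The wrist view shows the dish at px (276,184), matching about (0.461, 0.085). Joint 6 is at its 180° limit, so yaw 0 won't work here. I'll go to yaw 90 instead, where tool x is world y and tool y is world x.

>>> {"fn": "apply_moves", "kwargs": {"rows": [[[0,0,0],[-0.066,0,-0.25],1],[[0,0,0],[-0.066,0,-0.5],1],[[0,0,0],[-0.066,0,-0.75],1],[[0,0,0],[-0.066,0,-0.9],1],[[0,0,0],[-0.066,0,-0.9],1],[[0,0,0],[-0.066,0,-0.9],1]]}}

```text
time: 2.95
ee_pos: [0.4626, 0.0348, 0.2247]
tcp_rot: [179.9, -0.5, 30.3]
wrist_force: [-0.1, -0.2, -0.8]
opening: 0.0856
grasp_force: 0.0
```

>>> {"fn": "apply_moves", "kwargs": {"rows": [[[0,0,0],[0,0,-0.28],1],[[0,0,0],[0,0,-0.56],1],[[0,0,0],[0,0,-0.84],1],[[0,0,0],[0,0,-0.95],1],[[0,0,0],[0,0,-0.95],1]]}}

```text
time: 3.45
ee_pos: [0.4626, 0.035, 0.2242]
tcp_rot: [179.7, -0.3, 58.9]
wrist_force: [0.5, -0.1, -0.0]
opening: 0.0852
grasp_force: 0.0
```

```bash
cat >> h.py <<'E'
from scipy.spatial.transform import Rotation as Ro
def go(pos,yaw,obs=None):
    o=obs or sensors.get_obs(); R=Ro.from_euler('xyz',o["tcp_rot"],degrees=True)
    s=R.inv().apply(np.array(pos)-o["ee_pos"])*10
    t=np.degrees((R.inv()*Ro.from_euler('xyz',[180,0,yaw],degrees=True)).as_rotvec())/30
    print("shift",s.round(3),"turn",t.round(3))
E
python3 -c "
from h import *
go([.461,.085,.15],90)"
```

```text
shift [ 0.416 -0.276  0.743] turn [ 0.013 -0.008 -1.037]
```

>>> {"fn": "apply_moves", "kwargs": {"rows": [[[0.15,-0.1,0.2],[0.013,-0.008,-0.28],1],[[0.3,-0.2,0.5],[0.013,-0.008,-0.56],1],[[0.416,-0.276,0.743],[0.013,-0.008,-0.84],1],[[0.416,-0.276,0.743],[0.013,-0.008,-1.0],1],[[0.416,-0.276,0.743],[0.013,-0.008,-1.0],1],[[0.416,-0.276,0.743],[0.013,-0.008,-1.0],1]]}}

```text
time: 4.05
ee_pos: [0.4611, 0.0851, 0.1502]
tcp_rot: [180.0, -0.0, 88.7]
wrist_force: [-0.0, -0.5, 0.7]
opening: 0.0849
grasp_force: 0.0
```

```bash
python3 - <<'E'
from h import *
p,d=imaging.camera("wrist"); c=imaging.get_calibration("wrist"); cv2.imwrite("pics/w2.png",p[:,:,::-1])
X=cloud("wrist",d,c); m=np.linalg.norm(X[...,:2]-[.461,.085],axis=-1)<.05; Q=X[m&(X[...,2]>.007)&(d>0)&(X[...,2]<.03)]
print(len(Q),Q.min(0),Q.max(0),(Q.min(0)+Q.max(0))/2)
# finger geometry: points in tool frame near fingers
o=sensors.get_obs(); R=Ro.from_euler('xyz',o["tcp_rot"],degrees=True)
L=R.inv().apply((X.reshape(-1,3)-o["ee_pos"])); L=L[(d.ravel()>0)&(abs(L[:,0])<.03)&(abs(L[:,1])<.07)&(abs(L[:,1])>.03)&(L[:,2]<.1)]
print(len(L),L.max(0),L.min(0)); go([.461,.085,.10],90,o)
E
```

```text
2365 [0.42636165 0.05230547 0.00700495] [0.49345152 0.1196561  0.01966879] [0.45990658 0.08598079 0.01333687]
25489 [0.01922927 0.0699885  0.0618563 ] [-0.01238488 -0.06998974 -0.0356919 ]
shift [-0.    -0.002  0.504] turn [ 0.001 -0.    -0.042]
```

View pics/w2.png

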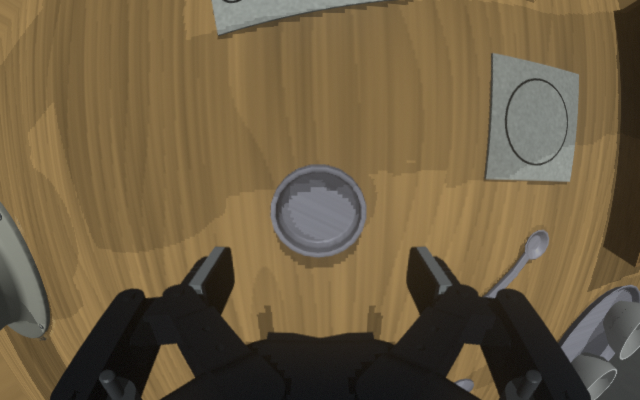

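Dish confirmed at (0.460, 0.0855), centred between the fingers in the view at px (319,211). The open fingertips measure 62 mm ahead of the TCP. Next: descend, grip and lift.

>>> {"fn": "apply_moves", "kwargs": {"rows": [[[0.006,-0.009,0.3],[0,0,-0.042],1],[[0.006,-0.009,0.55],[0,0,-0.042],1],[[0.006,-0.009,0.7],[0,0,-0.042],1],[[0.006,-0.009,0.8],[0,0,-0.042],1],[[0.006,-0.009,0.815],[0,0,-0.042],1],[[0.006,-0.009,0.815],[0,0,-0.042],0.6],[[0.006,-0.009,0.815],[0,0,-0.042],0.6],[[0.006,-0.009,0.815],[0,0,-0.042],0.6],[[0.006,-0.009,0.815],[0,0,-0.042],0.6],[[0.006,-0.009,0.815],[0,0,-0.042],0.6],[[0.006,-0.009,0.815],[0,0,-0.042],0.6],[[0.006,-0.009,0.815],[0,0,-0.042],0.6]], "force": 30}}

```text
time: 5.3
ee_pos: [0.4605, 0.0858, 0.0696]
tcp_rot: [179.9, -0.0, 90.2]
wrist_force: [-2.4, -1.3, 6.0]
opening: 0.0669
grasp_force: 33.9
```

>>> {"fn": "apply_moves", "kwargs": {"rows": [[[0,0,-0.1],[0,0,0],0.6],[[0,0,-0.3],[0,0,0],0.6],[[0,0,-0.5],[0,0,0],0.6],[[0,0,-0.5],[0,0,0],0.6],[[0,0,-0.5],[0,0,0],0.6]]}}

```text
time: 5.8
ee_pos: [0.4603, 0.0858, 0.1186]
tcp_rot: [180.0, -0.0, 90.2]
wrist_force: [-0.7, 1.2, -1.4]
opening: 0.0671
grasp_force: 34.2
```

Gripped at 67 mm and lifted. I'll travel halfway and measure the circle.

>>> {"fn": "apply_moves", "kwargs": {"rows": [[[0.1,0.25,-0.1],[0,0,0],0.6],[[0.2,0.6,-0.3],[0,0,0],0.6],[[0.2,0.9,-0.5],[0,0,0],0.6],[[0.2,0.9,-0.5],[0,0,0],0.6],[[0.2,0.9,-0.5],[0,0,0],0.6]]}}

```text
time: 6.3
ee_pos: [0.5498, 0.1061, 0.1668]
tcp_rot: [-179.8, 0.0, 90.2]
wrist_force: [-0.8, 0.8, -0.9]
opening: 0.0667
grasp_force: 34.4
```

```bash
cat >> h.py <<'E'
def rect(name,p,guess,size,z=.003,win=.12,res=.0005):
    "rectify the plane z around guess to a top-down image; row=x down, col=y right"
    n=int(win/res); g=(np.arange(n)-n/2)*res
    Xg,Yg=np.meshgrid(guess[0]+g,guess[1]+g,indexing='ij'); c=imaging.get_calibration(name)
    P=np.stack([Xg,Yg,np.full_like(Xg,z)],-1)
    if name=="wrist": uv=px(P,c)
    else:
        q=(P-c["world_from_camera"][:3,3])@c["world_from_camera"][:3,:3]; q=q@c["intrinsics"].T; uv=q[...,:2]/q[...,2:]
    return cv2.remap(p,uv[...,0].astype(np.float32),uv[...,1].astype(np.float32),cv2.INTER_LINEAR)
E
python3 - <<'E'
from h import *
p,d=imaging.camera("wrist"); cv2.imwrite("pics/w3.png",p[:,:,::-1])
im=rect("wrist",p,(.644,.152),.1); g=cv2.cvtColor(im,cv2.COLOR_RGB2GRAY)
cv2.imwrite("pics/r3.png",im[:,:,::-1])
card=cv2.morphologyEx((g>125).astype(np.uint8),cv2.MORPH_CLOSE,np.ones((9,9)))
ys,xs=np.nonzero((g<95)); r=np.hypot(ys-120,xs-120); k=(r>60)&(r<84)
for _ in range(5):
    A=np.c_[xs[k],ys[k],np.ones(k.sum())]; s=np.linalg.lstsq(A,-(xs[k]**2+ys[k]**2),rcond=None)[0]
    cx,cy=-s[0]/2,-s[1]/2; R=np.sqrt(cx*cx+cy*cy-s[2]); k=abs(np.hypot(xs-cx,ys-cy)-R)<4
print(k.sum(),"centre",.644+(cy-120)*.0005,.152+(cx-120)*.0005,"D",2*R*.0005); print(sensors.get_obs()["ee_pos"])
E
```

```text
1533 centre 0.6438232903811179 0.1542690003195383 D 0.07184979865440319
[0.5490953  0.10595355 0.16652859]
```

View pics/r3.png

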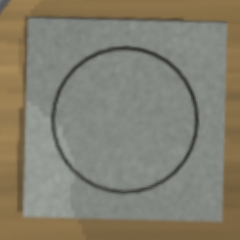

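The rectified view shows the circle centred at px (125,120), about (0.6438, 0.154), on a square card of the right size. Next I'll place the dish.

>>> {"fn": "apply_moves", "kwargs": {"rows": [[[0.2,0.4,0],[0,0,0],0.6],[[0.4,0.8,0],[0,0,0],0.6],[[0.478,0.945,0],[0,0,0],0.6],[[0.478,0.945,0.3],[0,0,0],0.6],[[0.478,0.945,0.6],[0,0,0],0.6],[[0.478,0.945,0.8],[0,0,0],0.6],[[0.478,0.945,0.88],[0,0,0],0.6],[[0.478,0.945,0.88],[0,0,0],0.6],[[0.478,0.945,0.88],[0,0,0],0.6]]}}

```text
time: 7.25
ee_pos: [0.6441, 0.1543, 0.081]
tcp_rot: [180.0, -0.0, 90.2]
wrist_force: [0.7, -0.4, -0.7]
opening: 0.0671
grasp_force: 34.5
```

```bash
python3 - <<'E'
from h import *
go([.644,.1537,.0735],90)
E
```

```text
shift [-0.006 -0.001  0.075] turn [ 0.    -0.     0.008]
```

>>> {"fn": "apply_moves", "kwargs": {"rows": [[[-0.006,0,0.04],[0,0,0],0.6],[[-0.006,0,0.07],[0,0,0],0.6],[[-0.006,0,0.077],[0,0,0],0.6],[[-0.006,0,0.077],[0,0,0],0.6],[[-0.006,0,0.077],[0,0,0],0.6],[[-0.006,0,0.077],[0,0,0],1],[[-0.006,0,0.077],[0,0,0],1],[[-0.006,0,0.077],[0,0,0],1],[[-0.006,0,0.077],[0,0,0],1],[[-0.006,0,0.077],[0,0,0],1],[[-0.006,0,0.077],[0,0,0],1]]}}

```text
time: 8.35
ee_pos: [0.6441, 0.1537, 0.0723]
tcp_rot: [-180.0, 0.0, 90.2]
wrist_force: [-0.8, 0.5, 0.1]
opening: 0.0853
grasp_force: 0.0
```

>>> {"fn": "apply_moves", "kwargs": {"rows": [[[0,0,-0.3],[0,0,0],1],[[0,0,-0.7],[0,0,0],1],[[0,0,-1],[0,0,0],1],[[-0.5,0,-1],[0,0,0],1],[[-1,0,-1],[0,0,0],1],[[-1,0,-1],[0,0,0],1]]}}

```text
time: 8.95
ee_pos: [0.6446, 0.0488, 0.1727]
tcp_rot: [-180.0, 0.1, 90.0]
wrist_force: [-0.5, 0.4, -0.0]
opening: 0.0855
grasp_force: 0.0
```

>>> {"fn": "apply_moves", "kwargs": {"rows": [[[-0.5,0,0],[0,0,0],1],[[-1,0,0],[0,0,0],1],[[-1,0,0],[0,0,0],1]]}}

```text
time: 9.25
ee_pos: [0.6448, -0.0511, 0.1722]
tcp_rot: [-180.0, 0.1, 90.0]
wrist_force: [0.2, 0.8, -1.1]
opening: 0.0855
grasp_force: 0.0
```

>>> {"fn": "apply_moves", "kwargs": {"rows": [[[-0.5,0,0],[0,0,0],1],[[-1,0,0],[0,0,0],1],[[-1,0,0],[0,0,0],1]]}}

```text
time: 9.55
ee_pos: [0.6451, -0.1508, 0.172]
tcp_rot: [-180.0, 0.1, 90.0]
wrist_force: [-0.5, 0.6, 0.3]
opening: 0.0856
grasp_force: 0.0
```

>>> {"fn": "apply_moves", "kwargs": {"rows": [[[-0.5,-0.07,0],[0,0,0],1],[[-1,-0.15,0],[0,0,0],1],[[-1,-0.15,0],[0,0,0],1],[[-1,-0.15,0],[0,0,0],1],[[-1,-0.15,0],[0,0,0],1]]}}

```text
time: 10.05
ee_pos: [0.6312, -0.2451, 0.1723]
tcp_rot: [-180.0, -0.0, 90.3]
wrist_force: [0.1, 0.2, 0.1]
opening: 0.0858
grasp_force: 0.0
```

```bash
cat >> h.py <<'E'
def circ(d,name,guess,zlo,zhi,rad=.05):
    X=cloud(name,d); m=(np.linalg.norm(X[...,:2]-np.array(guess),axis=-1)<rad)&(X[...,2]>zlo)&(X[...,2]<zhi)&(d>0); Q=X[m]
    H=cv2.convexHull(Q[:,:2].astype(np.float32)); (c,r)=cv2.minEnclosingCircle(H)
    print(name,len(Q),"mid",((Q.min(0)+Q.max(0))/2).round(4),"ext",np.ptp(Q,axis=0).round(4),"enc",np.round(c,4),"D",round(2*r,4)); return Q
E
python3 - <<'E'
from h import *
p,d=imaging.camera("wrist"); cv2.imwrite("pics/w4.png",p[:,:,::-1])
circ(d,"wrist",(.6286,-.3074),.042,.06); circ(d,"wrist",(.6286,-.3074),.006,.06)
go([.6286,-.3074,.15],90)
pt,dt=imaging.camera("top"); cv2.imwrite("pics/t4.png",pt[:,:,::-1])
circ(dt,"top",(.644,.1537),.012,.06)
im=rect("top",pt,(.644,.1537),.1); cv2.imwrite("pics/r4.png",cv2.resize(im[:,:,::-1],None,fx=2,fy=2))
E
```

```text
wrist 1403 mid [ 0.6279 -0.3077  0.0466] ext [0.0533 0.0537 0.0091] enc [ 0.6277 -0.3078] D 0.0545
wrist 3952 mid [ 0.6278 -0.3076  0.0286] ext [0.0535 0.0539 0.0451] enc [ 0.6277 -0.3077] D 0.0547
shift [-0.626 -0.03   0.223] turn [-0.001 -0.     0.011]
top 188 mid [0.6447 0.1527 0.0195] ext [0.0659 0.0678 0.0149] enc [0.6445 0.1526] D 0.0687
```

View pics/r4.png

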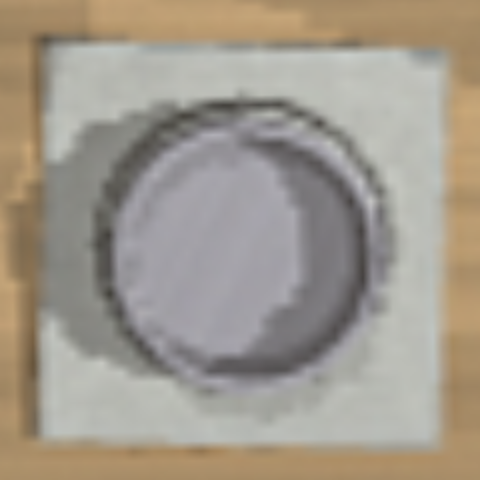

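View pics/w4.png

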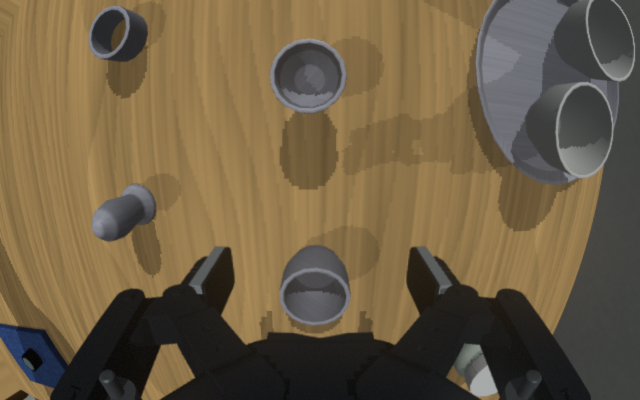

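In r4 the dish sits inside the drawn circle: the circle's edges are at left 97, right 392 and top 97, and the dish base centre is about 2 mm off in y. The wrist view shows the pot's mouth at px (315,297), measured at (0.6278, -0.3077) with D 54. Next I'll grip the pot.

>>> {"fn": "apply_moves", "kwargs": {"rows": [[[-0.35,-0.02,0],[0,0,0.011],1],[[-0.629,-0.038,0],[0,0,0.011],1],[[-0.629,-0.038,0.2],[0,0,0.011],1],[[-0.629,-0.038,0.5],[0,0,0.011],1],[[-0.629,-0.038,0.7],[0,0,0.011],1],[[-0.629,-0.038,0.82],[0,0,0.011],1],[[-0.629,-0.038,0.82],[0,0,0.011],1],[[-0.629,-0.038,0.82],[0,0,0.011],0.4],[[-0.629,-0.038,0.82],[0,0,0.011],0.4],[[-0.629,-0.038,0.82],[0,0,0.011],0.4],[[-0.629,-0.038,0.82],[0,0,0.011],0.4],[[-0.629,-0.038,0.82],[0,0,0.011],0.4],[[-0.629,-0.038,0.82],[0,0,0.011],0.4],[[-0.629,-0.038,0.82],[0,0,0.011],0.4],[[-0.629,-0.038,0.82],[0,0,0.011],0.4]], "force": 30}}

```text
time: 11.65
ee_pos: [0.628, -0.3094, 0.0924]
tcp_rot: [179.9, 0.1, 89.9]
wrist_force: [0.8, 1.0, 6.6]
opening: 0.0537
grasp_force: 32.3
```

```bash
python3 - <<'E'
from h import *
o=sensors.get_obs(); print(o["ee_pos"],o["opening"],o["grasp_force"])
E
```

```text
[ 0.62797202 -0.30942903  0.09236306] 0.05371869301107227 32.283737137913704
```

>>> {"fn": "apply_moves", "kwargs": {"rows": [[[0,0,-0.1],[0,0,0],0.4],[[0,0,-0.3],[0,0,0],0.4],[[0,0,-0.6],[0,0,0],0.4],[[0,0,-0.9],[0,0,0],0.4],[[0.4,0.05,-0.9],[0,0,0],0.4],[[0.8,0.1,-0.9],[0,0,0],0.4],[[0.8,0.1,-0.9],[0,0,0],0.4],[[0.8,0.1,-0.9],[0,0,0],0.4]]}}

```text
time: 12.45
ee_pos: [0.6377, -0.2284, 0.1812]
tcp_rot: [-180.0, 0.0, 90.0]
wrist_force: [0.1, 0.0, -0.7]
opening: 0.0539
grasp_force: 32.1
```

Pot held, sitting +1.7 mm in y from the TCP. Heading to the dish and stopping short for a closer look.

>>> {"fn": "apply_moves", "kwargs": {"rows": [[[0.4,0,0],[0,0,0],0.4],[[0.8,0.02,0],[0,0,0],0.4],[[0.8,0.02,0],[0,0,0],0.4]]}}

```text
time: 12.75
ee_pos: [0.6397, -0.1465, 0.1807]
tcp_rot: [-180.0, -0.0, 90.0]
wrist_force: [0.4, -0.1, -1.4]
opening: 0.054
grasp_force: 32.1
```

>>> {"fn": "apply_moves", "kwargs": {"rows": [[[0.4,0,0],[0,0,0],0.4],[[0.8,0.02,0],[0,0,0],0.4],[[0.8,0.02,0],[0,0,0],0.4]]}}

```text
time: 13.05
ee_pos: [0.6419, -0.0666, 0.1806]
tcp_rot: [-180.0, -0.0, 90.0]
wrist_force: [-0.3, -0.7, -1.0]
opening: 0.0541
grasp_force: 32.1
```

>>> {"fn": "apply_moves", "kwargs": {"rows": [[[0.4,0,0],[0,0,0],0.4],[[0.8,0.02,0],[0,0,0],0.4],[[0.8,0.02,0],[0,0,0],0.4]]}}

```text
time: 13.35
ee_pos: [0.6441, 0.0131, 0.1804]
tcp_rot: [-180.0, -0.0, 90.0]
wrist_force: [0.4, -0.3, -1.2]
opening: 0.054
grasp_force: 32.1
```

>>> {"fn": "apply_moves", "kwargs": {"rows": [[[0.4,0,0],[0,0,0],0.4],[[0.8,0,0],[0,0,0],0.4],[[0.8,0,0],[0,0,0],0.4],[[0.8,0,0],[0,0,0],0.4],[[0.8,0,0],[0,0,0],0.4]]}}

```text
time: 13.85
ee_pos: [0.6443, 0.089, 0.1804]
tcp_rot: [-180.0, 0.0, 89.8]
wrist_force: [-0.1, -0.8, -1.3]
opening: 0.0542
grasp_force: 32.1
```

```bash
python3 - <<'E'
from h import *
p,d=imaging.camera("wrist"); cv2.imwrite("pics/w5.png",p[:,:,::-1])
Q=circ(d,"wrist",(.644,.153),.012,.03); o=sensors.get_obs(); print(o["ee_pos"])
e=o["ee_pos"]; circ(d,"wrist",(e[0],e[1]),e[2]-.0924+.02,e[2]-.03,.04)
go([.6442,.1513,.115],90)
E
```

```text
wrist 1677 mid [0.6444 0.1534 0.0172] ext [0.0676 0.067  0.0103] enc [0.6447 0.1532] D 0.0683
[0.64422321 0.08897568 0.1803361 ]
wrist 11107 mid [0.6442 0.0904 0.1291] ext [0.0786 0.0541 0.0424] enc [0.6442 0.0962] D 0.0788
shift [ 0.624 -0.002  0.653] turn [-0.001  0.001 -0.007]
```

View pics/w5.png

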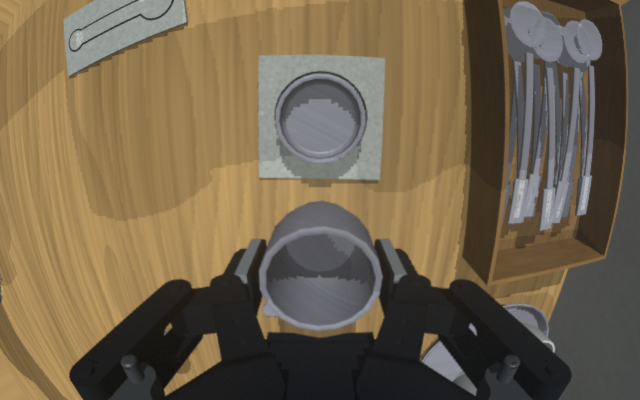

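The wrist view shows the dish inside its circle at px (321,117) and the pot upright between the pads. I'll lower the pot into the dish.

>>> {"fn": "apply_moves", "kwargs": {"rows": [[[0.35,0.001,0],[0,0,-0.007],0.4],[[0.629,0.001,0],[0,0,-0.007],0.4],[[0.629,0.001,0.2],[0,0,-0.007],0.4],[[0.629,0.001,0.45],[0,0,-0.007],0.4],[[0.629,0.001,0.65],[0,0,-0.007],0.4],[[0.629,0.001,0.75],[0,0,-0.007],0.4],[[0.629,0.001,0.75],[0,0,-0.007],0.4],[[0.629,0.001,0.75],[0,0,-0.007],0.4]]}}

```text
time: 14.7
ee_pos: [0.6446, 0.153, 0.1062]
tcp_rot: [180.0, -0.0, 90.1]
wrist_force: [-1.1, -0.4, -0.5]
opening: 0.0534
grasp_force: 32.1
```

```bash
python3 - <<'E'
from h import *
go([.6445,.1518,.0995],90)
E
```

```text
shift [-0.012 -0.001  0.067] turn [ 0.    -0.     0.002]
```

>>> {"fn": "apply_moves", "kwargs": {"rows": [[[-0.012,0,0.03],[0,0,0],0.4],[[-0.012,0,0.055],[0,0,0],0.4],[[-0.012,0,0.068],[0,0,0],0.4],[[-0.012,0,0.068],[0,0,0],0.4],[[-0.012,0,0.068],[0,0,0],0.4]]}}

```text
time: 15.2
ee_pos: [0.6444, 0.1524, 0.0994]
tcp_rot: [180.0, 0.0, 90.1]
wrist_force: [-1.5, -1.3, 5.3]
opening: 0.0536
grasp_force: 32.6
```

Contact felt. Release, rise, move toward the lid and measure both.

>>> {"fn": "apply_moves", "kwargs": {"rows": [[[0,0,0],[0,0,0],0.8],[[0,0,0],[0,0,0],0.8],[[0,0,0],[0,0,0],0.8],[[0,0,0],[0,0,0],0.8],[[0,0,0],[0,0,0],0.8],[[0,0,-0.2],[0,0,0],0.8],[[0,0,-0.6],[0,0,0],0.8],[[0,0,-1],[0,0,0],0.8],[[0,0,-1],[0,0,0],0.8]]}}

```text
time: 16.1
ee_pos: [0.6458, 0.1528, 0.2052]
tcp_rot: [179.5, -0.1, 90.1]
wrist_force: [0.9, 0.4, 0.9]
opening: 0.0683
grasp_force: 0.0
```

>>> {"fn": "apply_moves", "kwargs": {"rows": [[[0.4,0,0],[0,0,0],0.5],[[0.8,0,0],[0,0,0],0.5],[[0.8,0,0],[0,0,0],0.5],[[0.8,0,0],[0,0,0],0.5],[[0.8,0,0],[0,0,0],0.5]]}}

```text
time: 16.6
ee_pos: [0.644, 0.2318, 0.1982]
tcp_rot: [-179.9, 0.0, 90.1]
wrist_force: [-0.1, -0.2, 0.1]
opening: 0.0425
grasp_force: 0.0
```

```bash
python3 - <<'E'
from h import *
p,d=imaging.camera("wrist"); cv2.imwrite("pics/w6.png",p[:,:,::-1])
circ(d,"wrist",(.6432,.3021),.005,.018); circ(d,"wrist",(.6432,.3021),.022,.045); go([.6432,.3021,.13],90)
pt,dt=imaging.camera("top"); circ(dt,"top",(.644,.1537),.045,.07); circ(dt,"top",(.644,.1537),.012,.026)
ps,ds=imaging.camera("side"); circ(ds,"side",(.644,.1537),.045,.07); circ(ds,"side",(.644,.1537),.012,.025,.04)
E
```

```text
wrist 3145 mid [0.6419 0.3017 0.0118] ext [0.0547 0.0547 0.0079] enc [0.6422 0.3015] D 0.0565
wrist 339 mid [0.6417 0.302  0.0322] ext [0.0159 0.0161 0.0039] enc [0.642  0.3019] D 0.0166
shift [ 0.706 -0.008  0.684] turn [-0.002  0.001  0.002]
top 144 mid [0.6444 0.152  0.0535] ext [0.0537 0.0522 0.017 ] enc [0.6445 0.1522] D 0.0546
top 246 mid [0.6448 0.1525 0.0188] ext [0.0668 0.0676 0.0136] enc [0.6445 0.1522] D 0.0686
side 278 mid [0.6453 0.1535 0.0522] ext [0.0541 0.0554 0.0142] enc [0.6454 0.1534] D 0.0566
side 275 mid [0.6448 0.155  0.0184] ext [0.0661 0.0688 0.0127] enc [0.6443 0.1549] D 0.0696
```

View pics/w6.png

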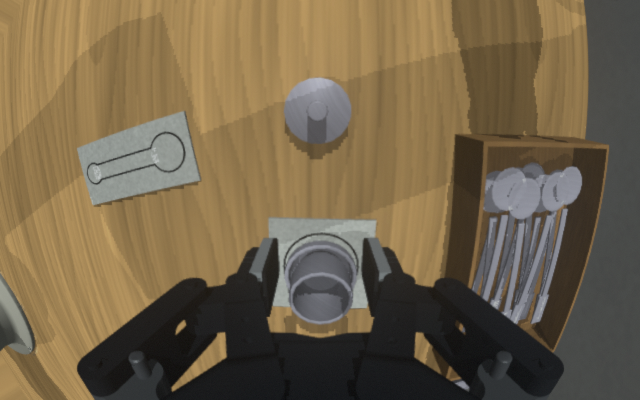

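The pot stands centred in the dish (pot and dish agree within about 1.5 mm). The lid's button is at px (317,108), measured at (0.642, 0.302) with D 16. Next I'll approach the lid.

>>> {"fn": "apply_moves", "kwargs": {"rows": [[[0.35,-0.01,0],[0,0,0],0.5],[[0.704,-0.02,0.2],[0,0,0],0.5],[[0.704,-0.02,0.6],[0,0,0],0.5],[[0.704,-0.02,0.68],[0,0,0],0.5],[[0.704,-0.02,0.68],[0,0,0],0.5],[[0.704,-0.02,0.68],[0,0,0],0.5]]}}

```text
time: 17.35
ee_pos: [0.6425, 0.302, 0.1324]
tcp_rot: [180.0, -0.0, 90.0]
wrist_force: [0.3, 0.0, 0.8]
opening: 0.0426
grasp_force: 0.0
```

```bash
python3 - <<'E'
from h import *
p,d=imaging.camera("wrist"); circ(d,"wrist",(.642,.3018),.022,.045,.02); go([.642,.3019,.0905],90)
E
```

```text
wrist 617 mid [0.6419 0.3031 0.0284] ext [0.0152 0.0155 0.0125] enc [0.6422 0.3029] D 0.0163
shift [-0.003 -0.008  0.425] turn [ 0.003 -0.002  0.002]
```

>>> {"fn": "apply_moves", "kwargs": {"rows": [[[0.005,-0.006,0.2],[0,0,0],0.5],[[0.005,-0.006,0.35],[0,0,0],0.5],[[0.005,-0.006,0.42],[0,0,0],0.5],[[0.005,-0.006,0.42],[0,0,0],0.5],[[0.005,-0.006,0.42],[0,0,0],0.5],[[0.005,-0.006,0.42],[0,0,0],0.1],[[0.005,-0.006,0.42],[0,0,0],0.1],[[0.005,-0.006,0.42],[0,0,0],0.1],[[0.005,-0.006,0.42],[0,0,0],0.1],[[0.005,-0.006,0.42],[0,0,0],0.1],[[0.005,-0.006,0.42],[0,0,0],0.1],[[0.005,-0.006,0.42],[0,0,0],0.1]], "force": 30}}

```text
time: 18.6
ee_pos: [0.6415, 0.3035, 0.0894]
tcp_rot: [180.0, -0.0, 90.1]
wrist_force: [-1.0, 0.1, 5.8]
opening: 0.0144
grasp_force: 29.3
```

>>> {"fn": "apply_moves", "kwargs": {"rows": [[[0,0,-0.1],[0,0,0],0.1],[[0,0,-0.4],[0,0,0],0.1],[[0,0,-0.8],[0,0,0],0.1],[[0,0,-1],[0,0,0],0.1],[[0,0,-1],[0,0,0],0.1],[[0,0,-1],[0,0,0],0.1]]}}

```text
time: 19.2
ee_pos: [0.6413, 0.3034, 0.1886]
tcp_rot: [-180.0, -0.0, 90.1]
wrist_force: [-0.1, -0.4, -1.2]
opening: 0.0142
grasp_force: 29.3
```

```bash
python3 - <<'E'
from h import *
p,d=imaging.camera("wrist"); cv2.imwrite("pics/w7.png",p[:,:,::-1]); e=sensors.get_obs()["ee_pos"]; print(e)
dz=e[2]-.0905
circ(d,"wrist",e[:2],dz+.004,dz+.0135,.04)
E
```

```text
[0.64102391 0.30320219 0.18741475]
wrist 3028 mid [0.6414 0.3021 0.1069] ext [0.0554 0.0561 0.007 ] enc [0.6414 0.302 ] D 0.0567
```

View pics/w7.png

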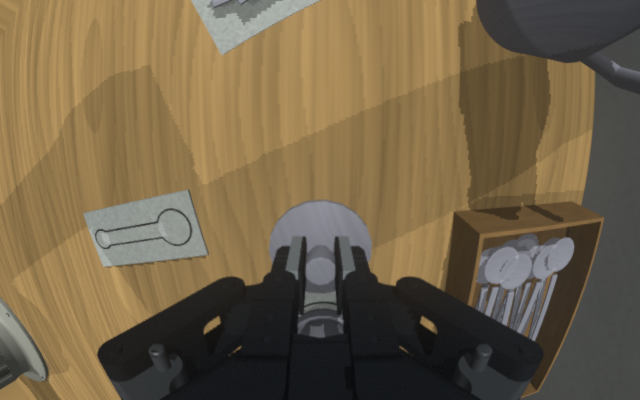

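The lid is held level, its disc centred between the fingers at px (321,250). Carrying it over the pot.

>>> {"fn": "apply_moves", "kwargs": {"rows": [[[-0.3,0.01,0],[0,0,0],0.1],[[-0.6,0.02,0],[0,0,0],0.1],[[-0.8,0.028,0],[0,0,0],0.1],[[-0.8,0.028,0],[0,0,0],0.1]]}}

```text
time: 19.65
ee_pos: [0.6442, 0.2207, 0.1875]
tcp_rot: [-179.9, 0.1, 90.0]
wrist_force: [-0.3, 0.5, -0.7]
opening: 0.0142
grasp_force: 29.4
```

>>> {"fn": "apply_moves", "kwargs": {"rows": [[[-0.4,0,0],[0,0,0],0.1],[[-0.689,0,0],[0,0,0],0.1],[[-0.689,0,0.1],[0,0,0],0.1],[[-0.689,0,0.3],[0,0,0],0.1],[[-0.689,0,0.36],[0,0,0],0.1],[[-0.689,0,0.36],[0,0,0],0.1],[[-0.689,0,0.36],[0,0,0],0.1],[[-0.689,0,0.36],[0,0,0],0.1]]}}

```text
time: 20.45
ee_pos: [0.6446, 0.155, 0.1534]
tcp_rot: [180.0, -0.0, 90.1]
wrist_force: [0.8, -0.1, -0.1]
opening: 0.0142
grasp_force: 29.4
```

```bash
python3 - <<'E'
from h import *
go([.6441,.1545,.1395],90)
ps,ds=imaging.camera("side"); cv2.imwrite("pics/s7.png",cv2.resize(ps[190:290,170:300,::-1],None,fx=5,fy=5,interpolation=cv2.INTER_CUBIC))
E
```

```text
shift [-0.005 -0.005  0.139] turn [ 0.001 -0.     0.005]
```

View pics/s7.png

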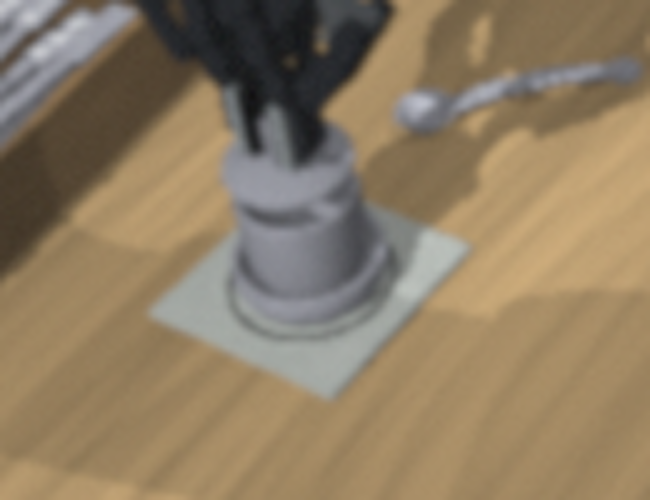

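The lid hangs right above the pot (lid px (290,175), pot px (300,240)). Lowering it.

>>> {"fn": "apply_moves", "kwargs": {"rows": [[[-0.005,-0.003,0.05],[0,0,0],0.1],[[-0.005,-0.003,0.1],[0,0,0],0.1],[[-0.005,-0.003,0.13],[0,0,0],0.1],[[-0.005,-0.003,0.138],[0,0,0],0.1],[[-0.005,-0.003,0.138],[0,0,0],0.1],[[-0.005,-0.003,0.138],[0,0,0],0.1]]}}

```text
time: 21.1
ee_pos: [0.644, 0.1539, 0.1394]
tcp_rot: [-180.0, -0.0, 90.1]
wrist_force: [-1.4, -1.3, 4.5]
opening: 0.0145
grasp_force: 29.8
```

Contact at exactly the seated height. Release, rise, and head for the spoon while turning towards yaw 226.6.

>>> {"fn": "apply_moves", "kwargs": {"rows": [[[0,0,0],[0,0,0],0.5],[[0,0,0],[0,0,0],0.5],[[0,0,0],[0,0,0],0.5],[[0,0,0],[0,0,0],0.5],[[0,0,0],[0,0,0],0.5],[[0,0,-0.2],[0,0,0],0.5],[[0,0,-0.5],[0,0,0],0.5],[[0,0,-0.8],[0,0,0],0.5],[[0,0,-0.8],[0,0,0],0.5]]}}

```text
time: 22.0
ee_pos: [0.6453, 0.1542, 0.2237]
tcp_rot: [179.7, -0.1, 90.1]
wrist_force: [1.0, 0.7, 0.3]
opening: 0.0428
grasp_force: 0.0
```

>>> {"fn": "apply_moves", "kwargs": {"rows": [[[-0.3,-0.03,0],[0,0,-0.25],0.5],[[-0.6,-0.06,0],[0,0,-0.5],0.5],[[-0.9,-0.1,0],[0,0,-0.75],0.5],[[-0.9,-0.1,0],[0,0,-1],0.5],[[-0.9,-0.1,0],[0,0,-1],0.5]]}}

```text
time: 22.5
ee_pos: [0.6342, 0.063, 0.2182]
tcp_rot: [-179.9, -0.0, 120.1]
wrist_force: [-0.1, 0.6, -0.4]
opening: 0.043
grasp_force: 0.0
```

>>> {"fn": "apply_moves", "kwargs": {"rows": [[[0,0,0],[0,0,-0.25],0.5],[[0,0,0],[0,0,-0.5],0.5],[[0,0,0],[0,0,-0.75],0.5],[[0,0,0],[0,0,-1],0.5],[[0,0,0],[0,0,-1],0.5]]}}

```text
time: 23.0
ee_pos: [0.6343, 0.0646, 0.2182]
tcp_rot: [-180.0, -0.1, 150.1]
wrist_force: [-0.7, 0.1, -0.9]
opening: 0.0424
grasp_force: 0.0
```

>>> {"fn": "apply_moves", "kwargs": {"rows": [[[0,0,0],[0,0,-0.25],0.5],[[0,0,0],[0,0,-0.5],0.5],[[0,0,0],[0,0,-0.75],0.5],[[0,0,0],[0,0,-1],0.5],[[0,0,0],[0,0,-1],0.5]]}}

```text
time: 23.5
ee_pos: [0.6343, 0.0643, 0.2184]
tcp_rot: [-180.0, -0.1, 179.9]
wrist_force: [-0.9, -0.3, -0.4]
opening: 0.0424
grasp_force: 0.0
```

>>> {"fn": "apply_moves", "kwargs": {"rows": [[[0,0,0],[0,0,-0.25],0.5],[[0,0,0],[0,0,-0.5],0.5],[[0,0,0],[0,0,-0.75],0.5],[[0,0,0],[0,0,-1],0.5],[[0,0,0],[0,0,-1],0.5]]}}

```text
time: 24.0
ee_pos: [0.6343, 0.0642, 0.2185]
tcp_rot: [180.0, -0.0, -150.2]
wrist_force: [-0.0, -0.1, 0.9]
opening: 0.0427
grasp_force: 0.0
```

```bash
python3 - <<'E'
from h import *
pt,dt=imaging.camera("top"); cv2.imwrite("pics/t8.png",pt[:,:,::-1])
circ(dt,"top",(.644,.1537),.062,.11,.04)
ps,ds=imaging.camera("side"); Q=circ(ds,"side",(.644,.1537),.054,.064,.04); circ(ds,"side",(.644,.1537),.072,.1,.04)
p,d=imaging.camera("wrist"); cv2.imwrite("pics/w8.png",p[:,:,::-1])
a=cv2.resize(ps[170:300,150:310,::-1],(480,390),interpolation=cv2.INTER_CUBIC); b=cv2.resize(p[:,:,::-1],(320,200)); m=np.zeros((390,800,3),np.uint8); m[:,:480]=a; m[:200,480:]=b; cv2.imwrite("pics/m8.png",m)
X=cloud("wrist",d); k=(d>0)&(X[...,2]>.0035)&(X[...,2]<.025)&(np.linalg.norm(X[...,:2]-[.628,.006],axis=-1)<.085)
P=X[k][:,:2]; (cx,cy),(w,h),a=cv2.minAreaRect(P.astype(np.float32)); print(len(P),cx,cy,w,h,a); print(X[k][:,2].max(), P.min(0),P.max(0))
go([.628,.006,.2],226.6)
E
```

```text
Traceback (most recent call last):
  File "h.py", line 37, in circ
    H=cv2.convexHull(Q[:,:2].astype(np.float32)); (c,r)=cv2.minEnclosingCircle(H)
                                                        ~~~~~~~~~~~~~~~~~~~~~~^^^
cv2.error: OpenCV(4.12.0) /io/opencv/modules/imgproc/src/shapedescr.cpp:201: error: (-215:Assertion failed) count >= 0 && (depth == CV_32F || depth == CV_32S) in function 'minEnclosingCircle'
```

The arm hides the top view, so I'll skip that camera.

```bash
python3 - <<'E'
from h import *
ps,ds=imaging.camera("side")
p,d=imaging.camera("wrist"); cv2.imwrite("pics/w8.png",p[:,:,::-1])
a=cv2.resize(ps[170:300,150:310,::-1],(400,325),interpolation=cv2.INTER_CUBIC); b=cv2.resize(p[:,:,::-1],(400,250)); m=np.zeros((325,800,3),np.uint8); m[:,:400]=a; m[:250,400:]=b; cv2.imwrite("pics/m8.png",m)
X=cloud("wrist",d); k=(d>0)&(X[...,2]>.0035)&(X[...,2]<.025)&(np.linalg.norm(X[...,:2]-[.628,.006],axis=-1)<.085)
n,l,st,_=cv2.connectedComponentsWithStats(k.astype(np.uint8)); k=l==1+np.argmax(st[1:,4])
P=X[k][:,:2]; print(len(P),cv2.minAreaRect(P.astype(np.float32)),X[k][:,2].max()); np.save("pics/sp.npy",X[k])
g=np.array([.628,.006]); 
for lo,hi in((.054,.064),(.072,.1)):
    try: circ(ds,"side",(.644,.1537),lo,hi,.04)
    except Exception as e: print("none")
go([.628,.006,.2],226.6)
E
```

```text
1320 ((0.6379744410514832, 0.01197105273604393), (0.10938562452793121, 0.029765164479613304), 54.6092529296875) 0.013447429931654709
side 290 mid [0.646  0.1527 0.0592] ext [0.0555 0.0557 0.0096] enc [0.6463 0.1535] D 0.0581
side 56 mid [0.6444 0.1537 0.0793] ext [0.0148 0.0154 0.014 ] enc [0.6458 0.1536] D 0.0188
shift [ 0.342 -0.473  0.186] turn [ 0.001 -0.001 -0.562]
```

View pics/m8.png

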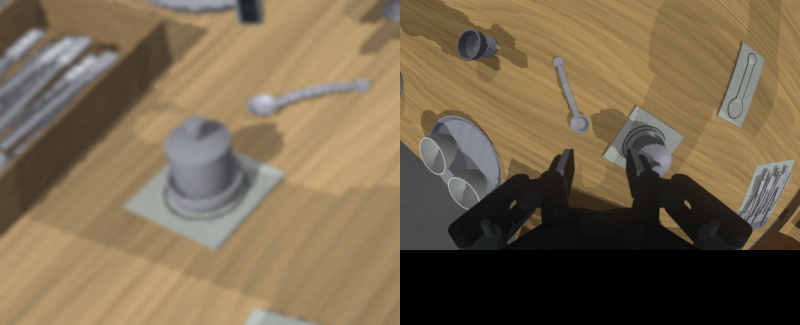

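The lid sits level on the pot (side crop at (200,150), top at the expected height). The spoon is clear of everything in the wrist view, with its bowl at crop (580,123). I'll move over it and measure closely.

>>> {"fn": "apply_moves", "kwargs": {"rows": [[[0.1,-0.15,0],[0,0,-0.2],0.5],[[0.2,-0.3,0],[0,0,-0.4],0.5],[[0.342,-0.473,0.1],[0,0,-0.562],0.5],[[0.342,-0.473,0.186],[0,0,-0.562],0.5],[[0.342,-0.473,0.186],[0,0,-0.562],0.5],[[0.342,-0.473,0.186],[0,0,-0.562],0.5]]}}

```text
time: 24.75
ee_pos: [0.6284, 0.0064, 0.2001]
tcp_rot: [179.9, -0.0, -133.2]
wrist_force: [0.3, 0.3, -0.4]
opening: 0.0429
grasp_force: 0.0
```

```bash
cat > sp.py <<'E'
from h import *
from scipy.optimize import minimize
def fit(p,d,name,g,h0,zoff=0.):
    X=cloud(name,d); q=X[...,:2]-np.array(g)
    hsv=cv2.cvtColor(p,cv2.COLOR_RGB2HSV)
    k=(d>0)&(X[...,2]>zoff+.0022)&(X[...,2]<zoff+.02)&(np.linalg.norm(q,axis=-1)<.08)
    if zoff==0: k&=(hsv[...,1]<60)
    n,l,st,_=cv2.connectedComponentsWithStats(k.astype(np.uint8)); k=l==1+np.argmax(st[1:,4]); P=X[k]
    print("pts",len(P),"zmax",P[:,2].max(),"rect",cv2.minAreaRect(P[:,:2].astype(np.float32)))
    h=np.radians(h0); L=(P[:,:2]-g)@np.array([[np.cos(h),-np.sin(h)],[np.sin(h),np.cos(h)]])
    for _ in range(4):
        b=L[(L[:,0]>.031)]; (bc,br)=cv2.minEnclosingCircle(b.astype(np.float32).reshape(-1,1,2))
        hd=L[(L[:,0]<.015)&(L[:,0]>-.04)]
        s=np.polyfit(hd[:,0],hd[:,1],1); dh=np.arctan(s[0]); h+=dh
        c0=np.cos(dh);s0=np.sin(dh); L=L@np.array([[c0,-s0],[s0,c0]])
    x0=(L[:,0].max()+L[:,0].min())/2; hd=L[(L[:,0]<.015)&(L[:,0]>-.04)]; y0=(np.percentile(hd[:,1],2)+np.percentile(hd[:,1],98))/2
    R=np.array([[np.cos(h),-np.sin(h)],[np.sin(h),np.cos(h)]])
    print("len",np.ptp(L[:,0]),"bowl c",bc,2*br,"hw",np.ptp(hd[:,1]),"xend",L[:,0].max()-.0615,L[:,0].min()+.0615)
    print("heading",np.degrees(h),"origin",R@np.array([x0,y0])+g)
E
python3 - <<'E'
from sp import *
p,d=imaging.camera("wrist"); cv2.imwrite("pics/w9.png",p[:,:,::-1]); np.save("pics/w9.npy",d); print(sensors.get_obs()["ee_pos"],sensors.get_obs()["tcp_rot"])
fit(p,d,"wrist",(.628,.006),46.6)
E
```

```text
[0.62856184 0.0065633  0.20041379] [ 1.79974932e+02 -1.55380660e-02 -1.33118921e+02]
pts 1775 zmax 0.013727215420149319 rect ((0.6289494633674622, 0.011419333517551422), (0.12150076031684875, 0.02904311940073967), 46.19034957885742)
len 0.12162925004271231 bowl c (0.048195093870162964, 0.0019923087675124407) 0.034891292452812195 hw 0.008792240229347966 xend 0.003961646423418647 0.005332396380706331
heading 47.99275706214823 origin [0.63010181 0.01036094]
```

```bash
python3 - <<'E'
from h import *
d=np.load("pics/w9.npy"); p=cv2.imread("pics/w9.png")[:,:,::-1]
X=cloud("wrist",d); hsv=cv2.cvtColor(np.ascontiguousarray(p),cv2.COLOR_RGB2HSV)
o=np.array([.6301,.0104]); k=(d>0)&(X[...,2]>.0022)&(X[...,2]<.02)&(np.linalg.norm(X[...,:2]-o,axis=-1)<.08)&(hsv[...,1]<60)
n,l,st,_=cv2.connectedComponentsWithStats(k.astype(np.uint8)); P=X[l==1+np.argmax(st[1:,4])]
h=np.radians(47); L=(P[:,:2]-o)@np.array([[np.cos(h),-np.sin(h)],[np.sin(h),np.cos(h)]])
for a in range(-64,64,8):
    q=L[(L[:,0]>a/1e3)&(L[:,0]<=(a+8)/1e3)]
    if len(q): print(a+4,len(q),"mid",round(1e3*(q[:,1].min()+q[:,1].max())/2,2),"w",round(1e3*np.ptp(q[:,1]),1))
E
```

```text
-60 51 mid -1.19 w 13.7
-52 125 mid -1.19 w 15.5
-44 102 mid -1.2 w 10.3
-36 93 mid -0.81 w 7.7
-28 102 mid -0.42 w 8.6
-20 106 mid -0.45 w 8.6
-12 92 mid -0.05 w 7.8
-4 84 mid -0.07 w 7.8
4 89 mid -0.07 w 7.9
12 87 mid -0.08 w 8.0
20 81 mid 0.36 w 9.0
28 75 mid 0.81 w 8.2
36 144 mid 0.37 w 25.9
44 223 mid 0.79 w 28.9
52 227 mid 0.84 w 29.0
60 94 mid 1.26 w 18.9
```

Heading refined to 48.1°, origin (0.6302, 0.0103). Computing the descent.

```bash
python3 -c "
from h import *
go([.6302,.0103,.13],228.1)"
```

```text
shift [-0.039  0.013  0.704] turn [ 0.001 -0.001 -0.041]
```

>>> {"fn": "apply_moves", "kwargs": {"rows": [[[-0.039,0.013,0.3],[0,0,-0.041],0.4],[[-0.039,0.013,0.6],[0,0,-0.041],0.4],[[-0.039,0.013,0.7],[0,0,-0.041],0.4],[[-0.039,0.013,0.7],[0,0,-0.041],0.4],[[-0.039,0.013,0.7],[0,0,-0.041],0.4]]}}

```text
time: 25.3
ee_pos: [0.6305, 0.0098, 0.1316]
tcp_rot: [-180.0, 0.0, -131.8]
wrist_force: [-0.0, -0.4, -0.8]
opening: 0.0343
grasp_force: 0.0
```

>>> {"fn": "apply_moves", "kwargs": {"rows": [[[0,0,0.25],[0,0,0],0.4],[[0,0,0.45],[0,0,0],0.4],[[0,0,0.545],[0,0,0],0.4],[[0,0,0.545],[0,0,0],0.4],[[0,0,0.545],[0,0,0],0.02],[[0,0,0.545],[0,0,0],0.02],[[0,0,0.545],[0,0,0],0.02],[[0,0,0.545],[0,0,0],0.02],[[0,0,0.545],[0,0,0],0.02],[[0,0,0.545],[0,0,0],0.02],[[0,0,0.545],[0,0,0],0.02]], "force": 30}}

```text
time: 26.4
ee_pos: [0.6308, 0.0096, 0.0774]
tcp_rot: [-179.9, 0.1, -131.8]
wrist_force: [-0.0, -0.2, 6.0]
opening: 0.0077
grasp_force: 31.6
```

>>> {"fn": "apply_moves", "kwargs": {"rows": [[[0,0,-0.1],[0,0,0],0.02],[[0,0,-0.4],[0,0,0],0.02],[[0,0,-0.8],[0,0,0],0.02],[[0,0,-1],[0,0,0],0.02],[[0,0,-1],[0,0,0],0.02],[[0,0,-1],[0,0,0],0.02]]}}

```text
time: 27.0
ee_pos: [0.6302, 0.0096, 0.1761]
tcp_rot: [-180.0, 0.0, -131.8]
wrist_force: [0.1, 0.4, -0.5]
opening: 0.0077
grasp_force: 30.9
```

Spoon held. I'll carry it around the pot towards its card, turning on the way.

>>> {"fn": "apply_moves", "kwargs": {"rows": [[[0.2,0.3,-0.1],[0,0,0],0.02],[[0.4,0.6,-0.2],[0,0,0],0.02],[[0.586,0.95,-0.2],[0,0,0],0.02],[[0.586,0.95,-0.2],[0,0,0],0.02]]}}

```text
time: 27.4
ee_pos: [0.5161, 0.0297, 0.1945]
tcp_rot: [179.8, -0.2, -131.8]
wrist_force: [1.1, 0.2, -0.7]
opening: 0.0076
grasp_force: 30.9
```

>>> {"fn": "apply_moves", "kwargs": {"rows": [[[-0.13,0.25,0],[0,0,0.25],0.02],[[-0.26,0.5,0],[0,0,0.5],0.02],[[-0.395,0.757,0],[0,0,0.75],0.02],[[-0.395,0.757,0],[0,0,0.9],0.02],[[-0.395,0.757,0],[0,0,0.9],0.02],[[-0.395,0.757,0],[0,0,0.9],0.02]]}}

```text
time: 28.0
ee_pos: [0.4902, 0.1089, 0.1949]
tcp_rot: [180.0, -0.1, -158.7]
wrist_force: [0.4, 0.4, -0.6]
opening: 0.0079
grasp_force: 30.9
```

```bash
python3 - <<'E'
from h import *
p,d=imaging.camera("wrist"); e=sensors.get_obs(); print(e["ee_pos"],e["tcp_rot"])
cv2.imwrite("pics/w10.png",p[:,:,::-1])
g0=(.456,.2605)
out=[rect("wrist",p,g0,.1,win=.2)]
pt,_=imaging.camera("top"); out.append(rect("top",pt,g0,.1,win=.2)); cv2.imwrite("pics/r10.png",np.hstack(out)[:,:,::-1])
for im in out:
    hsv=cv2.cvtColor(im,cv2.COLOR_RGB2HSV); m=(hsv[...,1]<50).astype(np.uint8)
    m=cv2.morphologyEx(m,cv2.MORPH_CLOSE,np.ones((9,9))); m=cv2.morphologyEx(m,cv2.MORPH_OPEN,np.ones((15,15)))
    n,l,st,cc=cv2.connectedComponentsWithStats(m); i=l[200,200] or 1+np.argmax(st[1:,4]); ys,xs=np.nonzero(l==i)
    W=np.c_[g0[0]+(ys-200)*.0005,g0[1]+(xs-200)*.0005]
    R=cv2.minAreaRect((W*1000).astype(np.float32)); print(R, len(W)*.25)
E
```

```text
[0.4902056  0.10873088 0.19502852] [ 1.79984617e+02 -1.05730737e-01 -1.58687599e+02]
((456.5639953613281, 260.39801025390625), (144.00279235839844, 67.30565643310547), 10.30484676361084) 9594.0
((455.75, 253.25), (185.5, 199.5), 90.0) 32125.5
```

View pics/r10.png

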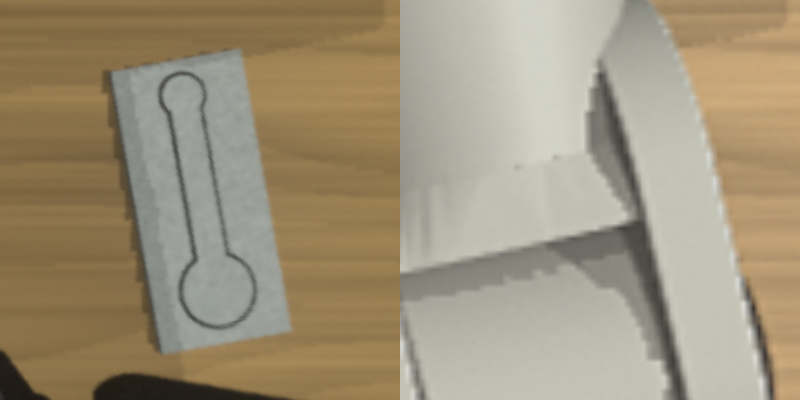

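The rectified wrist view shows the outline with its bowl at px (218,290) and tail at px (183,95). That gives heading 10.3° and origin (0.4567, 0.2613), and the card measures 144 x 67 mm as it should. The tool yaw needed is 190.3.

```bash
python3 -c "
from h import *
go([.4567,.2613,.15],190.3)"
```

```text
shift [-0.242  1.544  0.452] turn [ 0.    -0.003  0.366]
```

>>> {"fn": "apply_moves", "kwargs": {"rows": [[[-0.08,0.4,0],[0,0,0.2],0.02],[[-0.12,0.8,0],[0,0,0.366],0.02],[[-0.16,1.0,0],[0,-0.003,0.366],0.02],[[-0.16,1.0,0],[0,-0.003,0.366],0.02],[[-0.16,1.0,0],[0,-0.003,0.366],0.02]]}}

```text
time: 28.6
ee_pos: [0.469, 0.2078, 0.1955]
tcp_rot: [-180.0, 0.0, -169.7]
wrist_force: [-0.4, -0.4, -0.5]
opening: 0.0076
grasp_force: 30.9
```

```bash
python3 -c "
from h import *
go([.4567,.2613,.12],190.3)"
```

```text
shift [0.025 0.548 0.755] turn [-0.     0.001  0.   ]
```

>>> {"fn": "apply_moves", "kwargs": {"rows": [[[0.01,0.3,0],[0,0,0],0.02],[[0.025,0.548,0],[0,0,0],0.02],[[0.025,0.548,0.3],[0,0,0],0.02],[[0.025,0.548,0.6],[0,0,0],0.02],[[0.025,0.548,0.755],[0,0,0],0.02],[[0.025,0.548,0.755],[0,0,0],0.02],[[0.025,0.548,0.755],[0,0,0],0.02],[[0.025,0.548,0.755],[0,0,0],0.02]]}}

```text
time: 29.4
ee_pos: [0.4576, 0.2614, 0.1216]
tcp_rot: [180.0, 0.1, -169.8]
wrist_force: [0.3, -0.2, 0.1]
opening: 0.0075
grasp_force: 30.9
```

```bash
python3 - <<'E'
from h import *
go([.4567,.2613,.0808],190.3)
p,d=imaging.camera("wrist"); cv2.imwrite("pics/w11.png",p[:,:,::-1])
E
```

```text
shift [0.01  0.    0.408] turn [ 0.002  0.005 -0.004]
```

>>> {"fn": "apply_moves", "kwargs": {"rows": [[[0.006,0,0.15],[0,0.003,0],0.02],[[0.006,0,0.3],[0,0.003,0],0.02],[[0.006,0,0.38],[0,0.003,0],0.02],[[0.006,0,0.408],[0,0.003,0],0.02],[[0.006,0,0.408],[0,0.003,0],0.02],[[0.006,0,0.408],[0,0.003,0],0.02]]}}

```text
time: 30.05
ee_pos: [0.4554, 0.2611, 0.0798]
tcp_rot: [-180.0, -0.1, -169.8]
wrist_force: [-8.2, -4.6, 14.6]
opening: 0.0075
grasp_force: 32.8
```

Contact is a little firm. I'll ease up 1 mm, release and withdraw, then check.

>>> {"fn": "apply_moves", "kwargs": {"rows": [[[0,0,-0.012],[0,0,0],0.02],[[-0.005,0,-0.012],[0,0,0],0.02],[[-0.005,0,-0.01],[0,0,0],0.02],[[-0.005,0,-0.01],[0,0,0],0.35],[[-0.005,0,-0.01],[0,0,0],0.35],[[-0.005,0,-0.01],[0,0,0],0.35],[[-0.005,0,-0.01],[0,0,0],0.35],[[-0.005,0,-0.01],[0,0,0],0.35],[[-0.005,0,-0.1],[0,0,0],0.35],[[-0.005,0,-0.4],[0,0,0],0.35],[[-0.005,0,-0.8],[0,0,0],0.35],[[-0.005,0,-1],[0,0,0],0.35],[[-0.005,0,-1],[0,0,0],0.35]]}}

```text
time: 31.35
ee_pos: [0.4579, 0.2622, 0.1837]
tcp_rot: [179.9, 0.3, -169.8]
wrist_force: [1.1, 0.2, 0.5]
opening: 0.0302
grasp_force: 0.0
```

>>> {"fn": "apply_moves", "kwargs": {"rows": [[[0,-0.5,0],[0,0,0],0.35],[[0,-1,0],[0,0,0],0.35],[[0,-1,0],[0,0,0],0.35],[[0,-1,0],[0,0,0],0.35],[[0,-1,0],[0,0,0],0.35]]}}

```text
time: 31.85
ee_pos: [0.4743, 0.1636, 0.1791]
tcp_rot: [180.0, -0.1, -169.8]
wrist_force: [1.1, 0.5, -0.8]
opening: 0.0299
grasp_force: 0.0
```

```bash
python3 - <<'E'
from sp import *
p,d=imaging.camera("wrist"); g0=(.4567,.2613)
im=rect("wrist",p,g0,.1,win=.16,res=.0004); cv2.imwrite("pics/r12.png",im[:,:,::-1])
try: fit(p,d,"wrist",g0,10.3,.003)
except Exception as e: print(e)
ps,ds=imaging.camera("side"); im2=cv2.resize(ps[190:350,160:330,::-1],(425,400)); cv2.imwrite("pics/m12.png",np.hstack([im[:,:,::-1],im2]))
E
```

```text
pts 1792 zmax 0.016254173537114475 rect ((0.45665088295936584, 0.25890401005744934), (0.12158413976430893, 0.03010367415845394), 14.41593074798584)
len 0.12220210906145565 bowl c (0.04585285112261772, 0.0009671334992162883) 0.03141674026846886 hw 0.009952507735799985 xend -0.000962106425113067 -0.0001642154865687112
heading 10.046040094988033 origin [0.45602388 0.2618881 ]
```

View pics/m12.png

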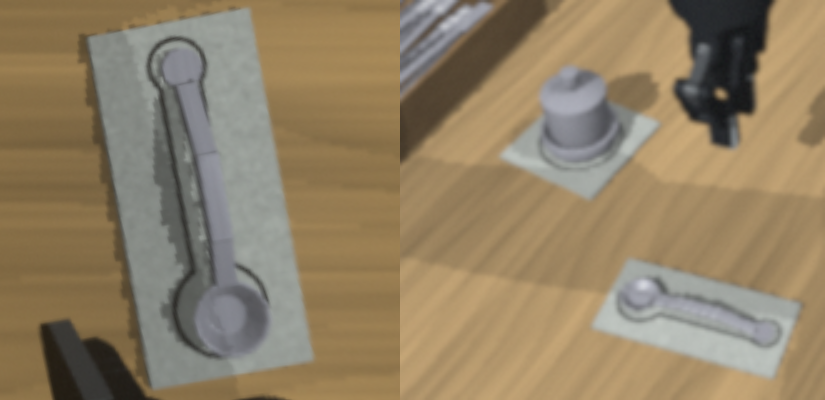

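The spoon lies on its outline: origin (0.456, 0.262), heading 10.0°, within 1 mm and 0.3° of the target. The side view shows the dish, pot and lid standing in order, and the gripper is clear.

```bash
python3 -c "
from workcell import bot
print(bot.job_done())"
```

```text
the job is handed in; nothing more can be done
None
```

The job is done and handed in at about 32 s: dish inside its drawn circle (about 2 mm off centre), pot in the dish, lid seated on the pot, spoon on its outline to within about 1 mm, and the pepper pot, napkin ring and egg cup never touched.

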